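Right a tipped spray bottle from the turntable and park it in its drip tray

TASK

The blue spray bottle has tipped over on the freely spinning bottle turntable. Lift it well clear (turn the table by its blue knob first if that helps), stand it gently upright in the orange drip tray and let go; then push the tray, for instance by its front tab, towards the grey hood until it is fully home against the hidden stop, the bottle still standing in it. Leave the two brown bottles standing on the turntable with the turntable at rest, and do not disturb the tape roll, timer or white bottle.

Things in the scene. Friction and masses are not known exactly. Their poses are not given: they have to be found in the camera images.
- turntable: White round turntable, 280 mm across, spinning freely about its vertical axis (coasts after a push), foot fixed. Origin on the axis at worktop height, z up. Deck at z = 22 mm, lip 5 mm thick up to 28 mm. In its x, y (mm): spray bottle starts along x at about y = +50, nozzle to -x; brown bottles near (85, -55) and (-85, -55); knob at (0, -106).
- knob_top (a point): Centre of the top of the blue upright finger knob on the turntable: a round post 18 mm in diameter, standing 50 mm above the deck (top at z = 72 mm). Gripped from above it can turn between the fingers, so the table can be led round in an arc of 106 mm radius about its axis.
- spray: Blue flat-sided spray bottle, white nozzle, 0.10 to 0.17 kg, 196 mm tall; solid body 37 mm (its x) by 52 mm (its y), rounded edges, up to 140 mm from the base. Origin at the centre of its base, z from base to nozzle. It starts lying on a broad side, x axis up, z level, middle line 18 mm over the deck; grasp across the 52 mm. Standing free it leans up to 0.05 rad.
- spray_mid (a point): Point on the middle line of the spray bottle 70 mm from its base (close to its centre of mass).
- drip_tray: Orange square drip tray, 0.28 kg, loose, sliding on the worktop between the dock's rails. 110 x 110 mm outside, walls 5 mm thick and 12 mm high; origin at the centre of the pan's underside, inner floor at z = 5 mm, room inside 100 x 100 mm. Its +x points into the dock: a steel tongue (30 mm wide, 8 mm thick, tip at x = +125 mm) runs into the hood.
- brown_black: Brown dropper bottle with black collar, 38 mm diameter, 108 mm tall, standing loose on the turntable (tips if the table is jerked, over about 4 m/s2); origin at the centre of its base, z up.
- brown_white: Brown dropper bottle with white collar, 34 mm diameter, 100 mm tall, standing loose on the turntable (tips if the table is jerked, over about 4 m/s2); origin at the centre of its base, z up.
- tape_roll: Roll of masking tape lying flat on the worktop, 98 mm across, 25 mm high; origin at the centre of its underside. Bystander.
- timer_box: White bench timer, 62 x 64 x 18 mm, lying on the worktop; origin at the centre of its underside. Bystander.
- white_bottle: White squeeze bottle, 33 mm diameter, 117 mm tall, standing loose on the worktop; origin at the centre of its base. Bystander.
- tab (a point): Point to push on: middle of the front (-x) face of the tray's upright tab, 83 mm in front of the tray's centre, 24 mm above the worktop. The tab is 34 mm wide, 6 mm thick, its top 41 mm above the worktop, on a neck 22 mm clear of the pan. Sliding takes about 2 to 6 N; a jerky push can topple the bottle.
- dock: Fixed dock of the drip tray: two aluminium rails 10 mm high along its x axis beside the tray (1.5 mm play), and a grey hood 32 mm high from x = +115 to +190 mm. Origin on the worktop, midway between the rails; +x is the way the tray goes in. The tray starts 20 to 0 mm short of the origin; home lies 25 to 48 mm past it, where the tongue meets a stop hidden in the hood.
- stop (a joint): Sprung rubber end stop hidden inside the hood; the place differs each time. 0 m while free, up to 0.005 m (solid end) when the tray's tongue has pushed it fully in. Its spring is under 0.5 N, too weak to push the tray back; at the solid end the pushing force rises sharply.
Things that resemble listed ones, but are neither listed nor needed, are in the scene too. Leave any green look-alike of the brown_black alone. What is shaped like the brown_white but turquoise is not meant.

How it is judged:
By the outcome, as a careful person would: the job done as asked, in the order asked, and still so for the second after the job is handed in, with the robot touching nothing.
It also fails if it takes over 58 s, if anything falls off the work surface, if the arm or the gripper's body presses on something with over 40 N, if the wrist force passes 120 N, or if a joint passes its speed limit or range.

ROBOT

A 6-joint arm with a two-finger parallel gripper is mounted at the origin on a cart in front of the work surface, level with it; the furniture and walls round the work are solid. World frame = base frame: x ahead of the robot, y to its left, z up, the work surface at z = 0. Lengths are in m, angles in rad, forces in N, time in s.
With the tool pointing down it reaches from about 0.35 to 0.975 m from the base axis. Payload 17.4 kg.
Tool frame: the origin (TCP) lies midway between the tips of the shut fingers; the grasp point (between the pads) lies 19 mm behind it (bot.hold_point_z is the distance from the TCP to the grasp point, in m); z points along the fingers, y is the line along which they close (so a half turn about z gives the same grasp; the last joint's range is limited). The gripper opens to 85 mm and grips with 20 to 120 N. Pads are 22 mm wide; open, the fingers measure 114 mm over their backs; the gripper's body (76 mm by 85 mm) begins 54 mm behind the grasp point. The pads swing forward as they close: fully open they stand 13 mm farther back than shut.
Start: joints at [-1.189, 0.116, 1.442, -0, 1.584, -0.038], TCP at [0.275, -0.616, 0.231] pointing down, gripper open.
Joint ranges: [-2.83, 2.83], [-0.83, 2.19], [0.07, 2.5], [-1.14, 4.28], [0.01, 3], [-2.97, 2.97]. Speed limits (rad/s): [1.89, 1.89, 2.22, 3.14, 3.14, 3.14].

INTERFACE

Orientations are given as [roll, pitch, yaw] about the fixed x, y, z axes, in that order (R = Rz(yaw) Ry(pitch) Rx(roll)).
In Python, from plant import get_state, read_camera, ticket, bot gives the robot as it stands. The module is installed in compiled form; this text tells all that it offers.
- The arm moves only by the shell command python3 -m pendant 'ROWS' [FORCE]. ROWS is text: rows parted by semicolons, each of 7 numbers parted by spaces: the opening, from 0 (shut) to 1 (fully open), then the shift along the tool's x, y, z in mm, then the turn, a rotation vector about the tool's x, y, z in rad. In form: jaw dx dy dz rx ry rz; .... A call has 1 to 10 rows; each row shifts and turns the commanded pose from where the row before left it, along the tool's axes as they then stand; what a row does not reach is not made up. A row lasts 1/10 s, in which the tool goes at most 50 mm and 8.59 degrees, less where a joint would pass 70% of its speed; a pose out of reach is approached as far as the arm can. A call is refused whole if a number of a shift passes 50 or a number of a turn 0.15, either way. A call with a gripper value outside its range is refused whole. The fingers move at their own pace and stop on an object; FORCE is the grip in N (left out, the last holds). Time passes only in rows, so rows that do not move let the fingers close. It gives the time, the measured TCP pose, the force, the opening and the grip force at its end, in the units of the state.
- get_state(): the state, without advancing time (a new reading comes with each control period).
- read_camera(name): name is "scene" or "top"; returns a dict with "img" (400x640x3 uint8, red, green, blue), "range_z" (400x640 float32, m along the optical axis (not along the pixel's ray), 0 where there is no reading), "mtx" (3x3 intrinsics, pixels), "R" (3x3) and "t" (3): a world point X has camera coordinates R X + t. Camera axes: x right, y down, z forward; pixel columns grow to the right and rows downward; lengths in m; the calibration is good to about 2 mm. A picture is of the moment at which its call begins.
- ticket.sign_off(): hands the job in; it is judged then, once.
The state is a dict: "t": time; "qpos": joint angles; "joint_velocities": joint speeds; "tau": joint torques, N m; "ee_pos": TCP position; "ee_rot": TCP orientation; "wrist_force": force on the tool from outside, world axes, zero at the start; "moment": the same for the moment, N m; "grip_width": opening from 0.0 (shut) to 1.0 (fully open); "grasp_force": force on a finger pad.
Only numpy, scipy, OpenCV 4.12 (cv2) and the standard library are available. Lean on these libraries where they do the work, as an engineer would, in place of code of your own. Each camera call takes 0.05 s, during which the arm holds its last target. There are 200 camera calls.

## Working session

There is one attempt and no reset: what is moved stays moved. The work goes in short steps, Python scripts to look and compute and a shell command to move; the robot and the scene stay as the last step left them, time stands still between calls to the robot, and variables do not carry over. Pictures are saved under pics/ and viewed, at most 14 in all, crops included, and the job is handed in when it is done.

```bash
mkdir -p pics; cat > h.py <<'E'
import numpy as np, cv2
from plant import get_state, read_camera, ticket, bot
def cam(n,save=None):
    c=read_camera(n)
    if save: cv2.imwrite('pics/'+save+'.png',cv2.cvtColor(c['img'],cv2.COLOR_RGB2BGR))
    return c
def ray(c,u,v,z):
    d=c['R'].T@np.linalg.inv(c['mtx'])@np.array([u,v,1.]); o=-c['R'].T@c['t']
    return o+d*(z-o[2])/d[2]
def dep(c,u,v):
    Z=c['range_z'][int(v),int(u)]; return c['R'].T@(np.linalg.inv(c['mtx'])@np.array([u,v,1.])*Z-c['t'])
def cloud(c):
    v,u=np.mgrid[:400,:640]; Z=c['range_z']
    p=np.stack([u,v,np.ones_like(u)],-1)@np.linalg.inv(c['mtx']).T*Z[...,None]
    return (p-c['t'])@c['R']
E
python3 - <<'E'
from h import *
for n in('scene','top'):
    c=cam(n,n+'0'); print(n,-c['R'].T@c['t'],c['R'][2])
s=get_state();print(s,bot.hold_point_z)
E
```

```text
scene [ 0.74711099 -0.95306612  0.90306245] [-0.16519202  0.74489172 -0.64641157]
top [ 0.41606093 -0.00300894  1.47603422] [ 0.06401054  0.00256352 -0.99794593]
{'t': 0.1, 'qpos': array([-1.18877685e+00,  1.16449415e-01,  1.44217870e+00, -2.27783562e-06,
        1.58399432e+00, -3.77922918e-02]), 'joint_velocities': array([-0.00111152, -0.00194752, -0.00032218, -0.00173412, -0.00144734,
        0.00047192]), 'tau': array([ 7.98827296e-04, -7.33667779e+01, -6.33788538e+01, -4.50350967e-06,
        5.31505735e-03,  3.75837840e-05]), 'ee_pos': array([ 0.27505824, -0.61623916,  0.23064059]), 'ee_rot': array([-3.14056353e+00, -3.66322126e-05,  4.19811725e-01]), 'wrist_force': array([-0.18046903, -1.28292796,  0.42500085]), 'moment': array([ 0.01018829, -0.06512695, -0.05772794]), 'grasp_force': 0.0, 'grip_width': 1.0039806868783894} 0.0187
```

View pics/scene0.png

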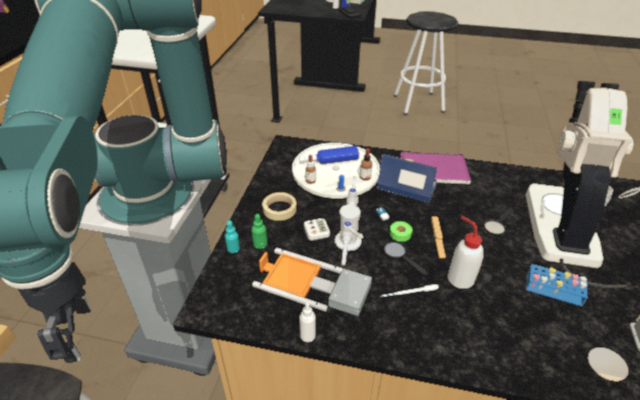

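View pics/top0.png

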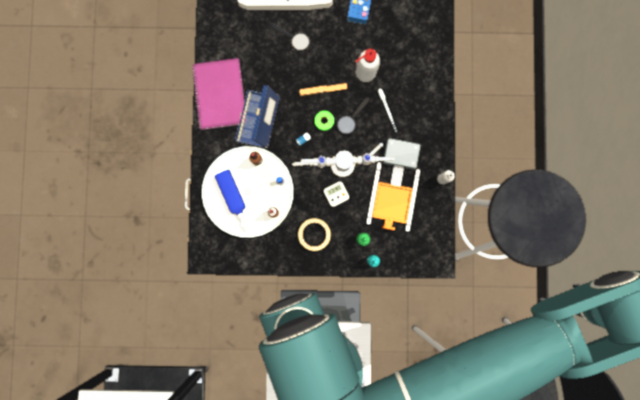

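The scene view shows the turntable (337,168) with the blue spray (338,154), blue knob (341,183), two brown bottles (311,170 and 366,165), the tray (290,272), hood (350,290) and a tall stand at (348,220). The green (259,232) and turquoise (232,237) bottles are look-alikes, not on the turntable. In the top view, the turntable is at (247,192), the tray at (393,203), and the white bottle at (446,177).

```bash
cat > m.py <<'E'
from h import *
def comps(c,m,amin=15):
    n,l,s,ce=cv2.connectedComponentsWithStats(m.astype(np.uint8))
    return [(s[i,4],ce[i].round(1),l==i) for i in range(1,n) if s[i,4]>=amin]
E
python3 - <<'E'
from m import *
c=cam('top'); hsv=cv2.cvtColor(c['img'],cv2.COLOR_RGB2HSV); H,S,V=[hsv[...,i].astype(int) for i in range(3)]
P=cloud(c)
print('depth noise table',dep(c,300,270))
# turntable: white disc
m=(S<60)&(V>170); m[:, :195]=0;m[:,300:]=0;m[:140]=0;m[245:]=0
cs=cv2.findContours(m.astype(np.uint8),cv2.RETR_EXTERNAL,cv2.CHAIN_APPROX_NONE)[0]
k=max(cs,key=cv2.contourArea); e=cv2.fitEllipse(cv2.convexHull(k)); print('disc',e,ray(c,*e[0],.028))
T=ray(c,*e[0],.028)
b=(H>105)&(H<130)&(S>140)&(V>60); b[:140]=0;b[245:]=0;b[:,:195]=0;b[:,300:]=0
for a,ce,mm in comps(c,b,6):
    r=cv2.minAreaRect(np.argwhere(mm)[:,::-1].astype(np.float32)); print('blue',a,ce,r,ray(c,*ce,.022+.036),ray(c,*ce,.072),np.nanmedian(P[mm],0))
    if a>100: print([ray(c,*q,.04).round(3) for q in cv2.boxPoints(r)])
o=(H>8)&(H<22)&(S>180)&(V>180); o[:170]=0;o[245:]=0;o[:,:360]=0;o[:,425:]=0
for a,ce,mm in comps(c,o,30):
    r=cv2.minAreaRect(np.argwhere(mm)[:,::-1].astype(np.float32)); print('orange',a,ce,r,ray(c,*r[0],.012),[ray(c,*q,.012).round(3) for q in cv2.boxPoints(r)])
# things above table
h=P[...,2]; 
for n,(u0,u1,v0,v1) in dict(stand=(295,384,140,180),hood=(384,422,138,170),white=(436,458,168,190),bb=(248,265,150,168),bw=(264,282,204,222)).items():
    q=P[v0:v1,u0:u1].reshape(-1,3); q=q[(q[:,2]>.03)&(q[:,2]<.6)]; print(n,len(q),q.min(0).round(3),q.max(0).round(3),np.median(q,0).round(3))
T2=cv2.resize(c['img'][130:260,185:465],None,fx=2.85,fy=2.85,interpolation=cv2.INTER_CUBIC); cv2.imwrite('pics/crop1.png',T2[...,::-1])
E
```

```text
depth noise table [0.30797232 0.06279362 0.00094741]
disc ((247.1439971923828, 191.4666290283203), (90.90003204345703, 91.85430145263672), 62.444175720214844) [0.5476128  0.22893259 0.028     ]
blue 614 [229.9 191.8] ((230.0770721435547, 192.24755859375), (43.57473373413086, 14.601255416870117), 66.37062072753906) [0.54305474 0.27613094 0.058     ] [0.54180095 0.27337504 0.072     ] [0.54252143 0.27577134 0.05793941]
[array([0.595, 0.328, 0.04 ]), array([0.614, 0.287, 0.04 ]), array([0.492, 0.231, 0.04 ]), array([0.473, 0.271, 0.04 ])]
blue 17 [279.1 179.6] ((279.0, 179.5), (3.0, 4.0), 90.0) [0.58240007 0.12849776 0.058     ] [0.58075784 0.12719941 0.072     ] [0.58019918 0.12746567 0.07159953]
stand 787 [ 0.613 -0.181  0.033] [0.682 0.08  0.138] [ 0.635 -0.064  0.108]
hood 537 [ 0.631 -0.302  0.03 ] [ 0.717 -0.184  0.089] [ 0.673 -0.246  0.033]
white 139 [ 0.583 -0.396  0.03 ] [ 0.615 -0.363  0.12 ] [ 0.596 -0.373  0.076]
bb 159 [0.624 0.179 0.031] [0.676 0.228 0.132] [0.642 0.195 0.084]
bw 111 [0.458 0.122 0.03 ] [0.499 0.158 0.126] [0.482 0.139 0.079]
```

View pics/crop1.png

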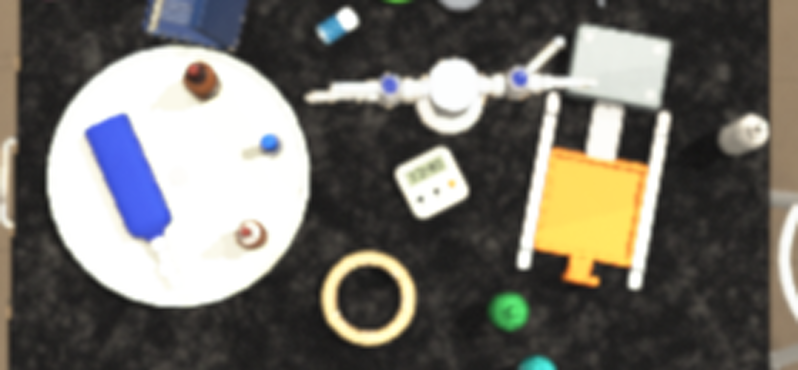

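The crop shows the spray lying with its base at (107,122) and nozzle at (162,285), pointing towards the robot. The knob is at (270,144), brown_black at (202,80), brown_white at (250,235) and the tray at (590,207). The brown bottles meant are the two on the deck, one with a black collar and one with a white collar. The green (508,311) and turquoise (537,365) ones stand off it.

```bash
cat > tray.py <<'E'
from m import *
def tray(c):
    hsv=cv2.cvtColor(c['img'],cv2.COLOR_RGB2HSV); H,S,V=[hsv[...,i].astype(int) for i in range(3)]
    o=(H>8)&(H<24)&(S>130)&(V>120); o[:160]=0;o[245:]=0;o[:,:355]=0;o[:,430:]=0
    a,ce,mm=max(comps(c,o,30),key=lambda x:x[0])
    k=cv2.morphologyEx(mm.astype(np.uint8),cv2.MORPH_OPEN,np.ones((15,15)))
    r=cv2.minAreaRect(np.argwhere(k>0)[:,::-1].astype(np.float32))
    b=[ray(c,*q,.012).round(4)[:2] for q in cv2.boxPoints(r)]
    t=np.argwhere(mm&(cv2.dilate(k,np.ones((5,5)))==0))[:,::-1]
    return ray(c,*r[0],.012),b,ray(c,*t.mean(0),.038),len(t)
if __name__=='__main__':
    c=cam('top'); r=tray(c); print(r)
    hsv=cv2.cvtColor(c['img'],cv2.COLOR_RGB2HSV)
    w=((hsv[...,1]<50)&(hsv[...,2]>170))
    for a,ce,mm in comps(c,w,40):
        if 360<ce[0]<425 and 140<ce[1]<240:
            q=cv2.minAreaRect(np.argwhere(mm)[:,::-1].astype(np.float32)); print(a,ce,[ray(c,*p,.01).round(3)[:2] for p in cv2.boxPoints(q)])
E
python3 tray.py
```

```text
(array([1.151636  , 1.03865018, 0.012     ]), [array([1.1516, 1.0387]), array([1.1516, 1.0387]), array([1.1516, 1.0387]), array([1.1516, 1.0387])], array([ 0.51736668, -0.21607784,  0.038     ]), 479)
1654 [369.9 157.2] [array([0.673, 0.096]), array([ 0.736, -0.299]), array([ 0.641, -0.313]), array([0.579, 0.081])]
251 [373.5 192.7] [array([ 0.457, -0.139]), array([ 0.649, -0.173]), array([ 0.647, -0.186]), array([ 0.455, -0.152])]
189 [396.8 175.8] [array([ 0.58 , -0.213]), array([ 0.638, -0.224]), array([ 0.632, -0.256]), array([ 0.575, -0.245])]
254 [412.5 199.7] [array([ 0.438, -0.261]), array([ 0.629, -0.294]), array([ 0.627, -0.307]), array([ 0.436, -0.274])]
```

```bash
python3 -m pendant '0.85 30 -35 0 0 0 0;0.85 30 -35 0 0 0 0;0.85 30 -35 0 0 0 0;0.85 30 -35 0 0 0 0;0.85 30 -35 0 0 0 0;0.85 30 -35 0 0 0 0;0.85 30 -35 0 0 0 0;0.85 30 -35 0 0 0 0;0.85 30 -35 0 0 0 0;0.85 30 -35 0 0 0 0' 30; python3 -c "
from plant import *;print(get_state()['qpos'])"
```

```text
t: 1.2
ee_pos: [0.4064, -0.1727, 0.2314]
ee_rot: [3.141, -0.0, 0.419]
wrist_force: [0.8, -0.7, 0.3]
grip_width: 0.851
grasp_force: 0.0
[-4.59698691e-01 -4.11260829e-01  1.91216377e+00  1.11810734e-05
  1.64019222e+00  6.91677169e-01]
```

```bash
python3 -m pendant '0.85 22 -35 0 0 0 0;0.85 22 -35 0 0 0 0;0.85 22 -35 0 0 0 0;0.85 22 -35 0 0 0 0;0.85 22 -35 0 0 0 0;0.85 22 -35 0 0 0 0;0.85 22 -35 0 0 0 0;0.85 22 -35 0 0 0 0;0.85 22 -35 0 0 0 0;0.85 23 -35 0 0 0 0'; python3 -m pendant '0.85 0 0 0 0 0.15 0;0.85 0 0 0 0 0.15 0;0.85 0 0 0 0 0.15 0;0.85 0 0 0 0 0.15 0.02;0.85 0 0 0 0 0 0'
cat > spray.py <<'E'
from m import *
from scipy.spatial.transform import Rotation as Ro
def spray(c):
    hsv=cv2.cvtColor(c['img'],cv2.COLOR_RGB2HSV); H,S,V=[hsv[...,i].astype(int) for i in range(3)]
    return comps(c,(H>105)&(H<130)&(S>140)&(V>60),6)
def go(p):  # tool-frame shift in mm to world point p
    s=get_state(); R=Ro.from_euler('xyz',s['ee_rot']).as_matrix()
    return (R.T@(np.array(p)-s['ee_pos'])*1000).round(1), R
E
python3 - <<'E'
from spray import *
print(get_state()['qpos'].round(3))
c=cam('top','top2')
for a,ce,mm in spray(c):
    if a>150: print(a,ce,cv2.minAreaRect(np.argwhere(mm)[:,::-1].astype(np.float32)))
d,R=go([.544,.277,.0325]); print(d,R.round(3))
E
```

```text
t: 2.2
ee_pos: [0.4654, 0.237, 0.2314]
ee_rot: [3.142, -0.0, 0.42]
wrist_force: [-0.1, 0.3, 1.0]
grip_width: 0.849
grasp_force: 0.0
t: 2.7
ee_pos: [0.4637, 0.2345, 0.2297]
ee_rot: [-3.129, -0.602, 0.395]
wrist_force: [0.3, -0.1, -0.1]
grip_width: 0.852
grasp_force: 0.0
[ 4.200e-01 -6.260e-01  2.133e+00 -2.000e-03  1.033e+00  1.592e+00]
616 [229.9 191.8] ((230.12953186035156, 192.224609375), (43.57473373413086, 14.715777397155762), 66.37062072753906)
[-37.5  -5.7 214.6] [[ 0.762  0.392  0.515]
 [ 0.319 -0.92   0.228]
 [ 0.563 -0.01  -0.826]]
```

View pics/top2.png

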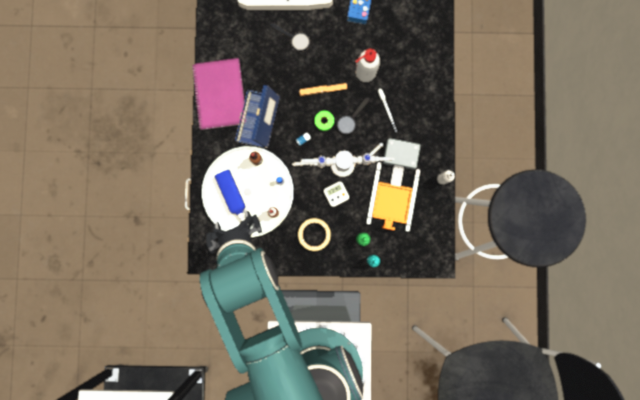

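The arm now hangs over the near edge of the turntable, gripper at (238,228). The bottle is unmoved at (230,192).

```bash
python3 -m pendant '0.85 -9 -1 25 0.0225 0 -0.033;0.85 -9 -1 25 0 0 0;0.85 -9 -1 25 0 0 0;0.85 -9 -1 25 0 0 0;0.85 0 0 20 0 0 0;0.85 0 0 0 0 0 0'
python3 - <<'E'
from spray import *
c=cam('top')
for a,ce,mm in spray(c):
    if a>150: print(a,ce,cv2.minAreaRect(np.argwhere(mm)[:,::-1].astype(np.float32)))
d,R=go([.544,.277,.0325]); print(d,R.round(3))
E
```

```text
t: 3.35
ee_pos: [0.498, 0.2559, 0.1093]
ee_rot: [-3.13, -0.592, 0.436]
wrist_force: [0.6, 0.2, -0.4]
grip_width: 0.851
grasp_force: 0.0
604 [229.7 191.4] ((229.9175262451172, 191.81443786621094), (42.6445426940918, 14.620985984802246), 66.03751373291016)
[-2.1  1.5 93.4] [[ 0.751  0.428  0.502]
 [ 0.35  -0.904  0.247]
 [ 0.56  -0.01  -0.829]]
```

```bash
python3 -m pendant '0.85 -2 1 20 0 0 0;0.85 0 0 20 0 0 0;0.85 0 0 20 0 0 0;0.85 0 0 15 0 0 0;0.85 0 0 10 0 0 0;0.85 0 0 7 0 0 0;0.85 0 0 0 0 0 0;0.85 0 0 0 0 0 0'
python3 - <<'E'
from spray import *
c=cam('scene'); cv2.imwrite('pics/s3.png',cv2.resize(c['img'][110:220,260:420],None,fx=4,fy=4,interpolation=cv2.INTER_CUBIC)[...,::-1])
d,R=go([.544,.277,.0325]); print(d)
E
```

```text
t: 4.2
ee_pos: [0.5434, 0.2772, 0.0356]
ee_rot: [-3.13, -0.599, 0.436]
wrist_force: [0.5, -0.2, -0.2]
grip_width: 0.848
grasp_force: 0.0
[-1.4  0.5  2.9]
```

View pics/s3.png

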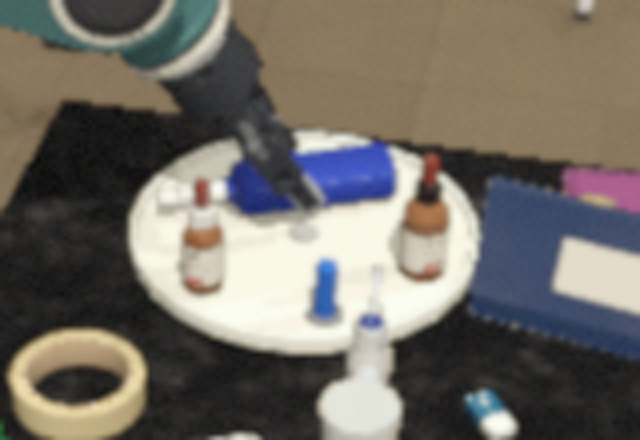

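The near finger is at (305,190) and straddles the middle of the blue body. Both brown bottles stand clear.

```bash
python3 -m pendant '0.75 -1 0 2 0 0 0;0.7 0 0 0 0 0 0;0.67 0 0 0 0 0 0;0.64 0 0 0 0 0 0;0.61 0 0 0 0 0 0;0.58 0 0 0 0 0 0;0.5 0 0 0 0 0 0;0.4 0 0 0 0 0 0;0.4 0 0 0 0 0 0' 35
```

```text
t: 5.15
ee_pos: [0.5437, 0.2774, 0.0329]
ee_rot: [-3.13, -0.6, 0.436]
wrist_force: [-0.6, -1.0, 4.1]
grip_width: 0.599
grasp_force: 37.0
```

```bash
python3 -m pendant '0.4 2 0 -3 0 0 0;0.4 6 0 -8 0 0 0;0.4 11 0 -17 0 0 0;0.4 17 0 -25 0 0 0;0.4 17 0 -25 0 0 0;0.4 17 0 -25 0 0 0;0.4 17 0 -25 0 0 0;0.4 17 0 -25 0 0 0;0.4 8 0 -12 0 0 0;0.4 0 0 0 0 0 0'
python3 - <<'E'
from spray import *
print(get_state()['qpos'].round(3))
c=cam('scene'); cv2.imwrite('pics/s4.png',cv2.resize(c['img'][90:220,240:420],None,fx=3,fy=3)[...,::-1])
E
```

```text
t: 6.15
ee_pos: [0.5443, 0.2755, 0.2344]
ee_rot: [-3.13, -0.602, 0.436]
wrist_force: [0.4, -0.0, -2.0]
grip_width: 0.594
grasp_force: 36.7
[ 0.416 -0.388  1.973  0.029  0.956  1.538]
```

View pics/s4.png

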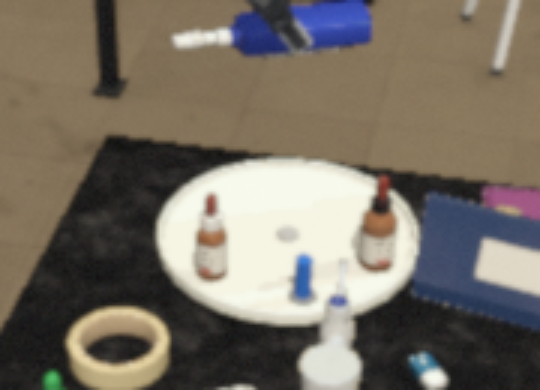

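The bottle is lifted clear and held level at (300,25). Both brown bottles still stand and the table is at rest.

```bash
python3 -m pendant '0.4 14 0 -21 0 0 0;0.4 14 0 -21 0 0 0;0.4 0 0 0 0 0 -0.08;0.4 0 0 0 0 0 -0.14;0.4 0 0 0 0 0 -0.14;0.4 0 0 0 0 0 -0.14;0.4 0 0 0 0 0 -0.14;0.4 0 0 0 0 0 -0.14;0.4 0 0 0 0 0 -0.14;0.4 0 0 0 0 0 -0.14'; python3 -m pendant '0.4 0 0 0 0 0 -0.14;0.4 0 0 0 0 0 -0.14;0.4 0 0 0 0 0 -0.14;0.4 0 0 0 0 0 -0.14;0.4 0 0 0 0 0 -0.14;0.4 0 0 0 0 0 -0.14;0.4 0 0 0 0 0 -0.14;0.4 0 0 0 0 0 -0.14;0.4 0 0 0 0 0 -0.14;0.4 0 0 0 0 0 -0.14'; python3 -m pendant '0.4 0 0 0 0 0 -0.14;0.4 0 0 0 0 0 -0.14;0.4 0 0 0 0 0 -0.14;0.4 0 0 0 0 0 -0.14;0.4 0 0 0 0 0 -0.12;0.4 0 0 0 0 0 0'
cat > plan.py <<'E'
from spray import *
# bottle z in tool frame at grasp: world d=(-.905,-.425,0) with R at grasp
Rg=Ro.from_euler('xyz',[-3.13,-.600,.436]).as_matrix()
bz=Rg.T@np.array([-.907,-.422,0]); bx=Rg.T@np.array([0,0,1.])  # bottle axis, top side
E
python3 - <<'E'
from plan import *
s=get_state(); R=Ro.from_euler('xyz',s['ee_rot']).as_matrix(); print(s['qpos'].round(3),s['ee_pos']);print(R.round(3),'bz tool',bz.round(3),'bz world',(R@bz).round(3))
E
```

```text
t: 7.2
ee_pos: [0.5432, 0.2745, 0.2797]
ee_rot: [2.611, -0.284, 1.583]
wrist_force: [0.1, 0.0, -1.8]
grip_width: 0.598
grasp_force: 37.0
t: 8.2
ee_pos: [0.5432, 0.2745, 0.2796]
ee_rot: [2.733, 0.446, 2.811]
wrist_force: [-0.4, -0.6, -0.7]
grip_width: 0.599
grasp_force: 37.0
t: 8.8
ee_pos: [0.5433, 0.2745, 0.28]
ee_rot: [3.13, 0.596, -2.705]
wrist_force: [-0.1, -0.6, 0.2]
grip_width: 0.6
grasp_force: 37.0
[ 0.415 -0.4    1.906  0.028  1.04  -1.603] [0.5432642  0.27450124 0.27997077]
[[-0.75  -0.429  0.504]
 [-0.35   0.903  0.248]
 [-0.561  0.01  -0.828]] bz tool [-0.826 -0.007 -0.565] bz world [0.338 0.142 0.931]
```

```bash
python3 -m pendant '0.4 0 0 0 0 -0.08 0;0.4 0 0 0 0 -0.1 0;0.4 0 0 0 0 -0.1 0;0.4 0 0 0 0 -0.095 0;0.4 0 0 0 0 0 0'
python3 - <<'E'
from plan import *
s=get_state(); R=Ro.from_euler('xyz',s['ee_rot']).as_matrix(); print(s['qpos'].round(3),s['ee_pos']);print(R.round(3),'bz world',(R@bz).round(3)); print(spray.__name__)
c=cam('top'); print(tray.__name__ if 'tray' in globals() else '')
hsv=cv2.cvtColor(c['img'],cv2.COLOR_RGB2HSV); H,S,V=[hsv[...,i].astype(int) for i in range(3)]
o=(H>8)&(H<24)&(S>130)&(V>120); o[:160]=0;o[245:]=0;o[:,:355]=0;o[:,430:]=0
n=max(comps(c,o,30),key=lambda x:x[0])[2]
ys,xs=np.nonzero(n); P=np.array([ray(c,u,v,.008)[:2] for u,v in zip(xs,ys)])
e=np.array([.985,-.172]);l=np.array([.172,.985]); A=P@e;B=P@l
print(np.histogram(A,bins=np.arange(.44,.66,.01))); print(B.min(),B.max(),A.min(),A.max(),len(P))
print('railmid',np.array([.542,-.223])@l)
E
```

```text
t: 9.3
ee_pos: [0.5424, 0.2741, 0.2787]
ee_rot: [3.117, 0.971, -2.723]
wrist_force: [-0.4, -0.4, -1.4]
grip_width: 0.602
grasp_force: 37.0
[ 0.411 -0.583  2.15   0.055  0.604 -1.62 ] [0.54236085 0.27409135 0.27873328]
[[-0.515 -0.425  0.744]
 [-0.23   0.905  0.358]
 [-0.826  0.014 -0.564]] bz world [ 0.008 -0.019  1.   ]
spray

(array([ 0,  0,  9, 38, 27, 68, 32, 10, 10,  9,  9,  9,  9, 10, 11, 50, 89,
        9,  0,  0,  0,  0]), array([0.44, 0.45, 0.46, 0.47, 0.48, 0.49, 0.5 , 0.51, 0.52, 0.53, 0.54,
       0.55, 0.56, 0.57, 0.58, 0.59, 0.6 , 0.61, 0.62, 0.63, 0.64, 0.65,
       0.66]))
-0.179476601190117 -0.07444681044778534 0.4678935049195963 0.6113860917257445 399
railmid -0.126431
```

```bash
cat >> plan.py <<'E'
bt=Rg.T@(np.array([.6065,.3055,.040])-np.array([.5437,.2774,.0329]))
E
python3 - <<'E'
from plan import *
from scipy.optimize import least_squares
D=np.array([[.1164,1.4422,1.584,.6746,.2306],[-.41126,1.91216,1.64019,.4416,.2314],[-.626,2.133,1.033,.5196,.2297],[-.388,1.973,.956,.61,.2344],[-.4,1.906,1.04,.6087,.28],[-.583,2.15,.604,.6077,.2787]])
def f(p,q):
    a,h,L1,L2,e,Lt=p; s=q[0]+q[1]; w=s+q[2]
    return np.array([a+L1*np.sin(q[0])+L2*np.sin(s)+e*np.cos(s)+Lt*np.sin(w), h+L1*np.cos(q[0])+L2*np.cos(s)-e*np.sin(s)+Lt*np.cos(w)])
g=least_squares(lambda p:np.concatenate([f(p,d[:3])-d[3:] for d in D]),[.0,.3,.45,.4,0,.25]); print(g.x.round(3),np.abs(g.fun).max())
s=get_state(); R0=Ro.from_euler('xyz',s['ee_rot']).as_matrix(); p0=s['ee_pos']
# correct upright tilt, yaw by -0.83
b0=R0@bz; ax=np.cross(b0,[0,0,1]); fix=Ro.from_rotvec(ax); R1=(Ro.from_rotvec([0,0,-.83])*fix).as_matrix()@R0
print('fix tool',(R0.T@ax).round(4))
for bzz in(.16,.007):
    T=np.array([.523,-.220,bzz])-R1@bt; r=np.hypot(*T[:2]); w=np.arccos(R1[2,2]); 
    q=least_squares(lambda q:np.append(f(g.x,q)-[r,T[2]],q.sum()-w),[-.58,2.15,.6]); print('TCP',T.round(4),r,'q',q.x.round(3),q.cost)
print('now base at',(p0+R0@bt).round(3), 'tool az',np.arctan2(R1[1,2],R1[0,2]))
E
```

```text
[0.004 0.134 0.458 0.616 0.077 0.29 ] 0.00025535074438190475
fix tool [ 0.0114 -0.0007 -0.0167]
TCP [ 0.5292 -0.2236  0.2288] 0.5745051390415518 q [-0.661  2.276  0.556] 7.664014094376935e-24
TCP [ 0.5292 -0.2236  0.0758] 0.5745051390415518 q [-0.481  2.434  0.217] 2.4054211132760245e-20
now base at [0.535 0.273 0.212] tool az -0.3951687446547719
```

```bash
python3 -m pendant '0.4 0 0 0 0.011 0 -0.017;0.4 0 0 0 0 0 0'; python3 - <<'E'
from plan import *
s=get_state(); R0=Ro.from_euler('xyz',s['ee_rot']).as_matrix(); p=s['ee_pos']
print('bz',(R0@bz).round(3),'w in tool',(R0.T@[0,0,1]).round(3))
az0,az1=np.arctan2(p[1],p[0]),np.arctan2(-.2236,.5292); r0,r1=np.hypot(*p[:2]),.5745; N=16;R=R0
for k in range(1,N+1):
    r=r0+(r1-r0)*k/N; a=az0+(az1-az0)*k/N; q=np.array([r*np.cos(a),r*np.sin(a),p[2]+(.255-s['ee_pos'][2])/N])
    if k in(1,8,16): print(k,(R.T@(q-p)*1000).round(1),(R.T@[0,0,-.83/N]).round(4))
    R=Ro.from_rotvec([0,0,-.83/N]).as_matrix()@R; p=q
E
```

```text
t: 9.55
ee_pos: [0.5438, 0.2748, 0.2828]
ee_rot: [-3.127, 0.972, -2.688]
wrist_force: [0.2, 0.2, -1.2]
grip_width: 0.595
grasp_force: 37.0
bz [-0.001  0.001  1.   ] w in tool [-0.826 -0.008 -0.564]
1 [  2.9 -33.   -0.7] [0.0428 0.0004 0.0292]
8 [  3.2 -32.1  -1.1] [0.0428 0.0004 0.0292]
16 [  3.5 -31.1  -1.6] [0.0428 0.0004 0.0292]
```

```bash
python3 -m pendant '0.4 1 -11 0 0.014 0 0.010;0.4 2 -22 -1 0.029 0 0.019;0.4 3 -32 -1 0.043 0 0.029;0.4 3 -32 -1 0.043 0 0.029;0.4 3 -32 -1 0.043 0 0.029;0.4 3 -32 -1 0.043 0 0.029;0.4 3 -32 -1 0.043 0 0.029;0.4 3 -32 -1 0.043 0 0.029;0.4 3 -32 -1 0.043 0 0.029;0.4 3 -32 -1 0.043 0 0.029'; python3 -m pendant '0.4 3 -32 -1 0.043 0 0.029;0.4 3 -32 -1 0.043 0 0.029;0.4 3 -32 -1 0.043 0 0.029;0.4 3 -32 -1 0.043 0 0.029;0.4 3 -32 -1 0.043 0 0.029;0.4 3 -32 -1 0.043 0 0.029;0.4 2 -22 -1 0.029 0 0.019;0.4 1 -11 0 0.014 0 0.010;0.4 0 0 0 0 0 0'
python3 - <<'E'
from plan import *
s=get_state(); R0=Ro.from_euler('xyz',s['ee_rot']).as_matrix(); p=s['ee_pos']
print(s['qpos'].round(3),'bz',(R0@bz).round(3),'base',(p+R0@bt).round(4),'az',np.arctan2(R0[1,2],R0[0,2]))
c=cam('scene','s5')
for a,ce,mm in spray(c):
    if a>150:
        r=cv2.fitLine(np.argwhere(mm)[:,::-1].astype(np.float32),cv2.DIST_L2,0,.01,.01).ravel()
        print(a,ce,r)
        b=p+R0@bt; pr=lambda X:(lambda q:(q[:2]/q[2]).round(1))(c['mtx']@(c['R']@X+c['t']))
        print('pred base, mid, 140:',pr(b),pr(b+[0,0,.07]),pr(b+[0,0,.14]))
E
```

```text
t: 10.55
ee_pos: [0.5882, -0.0114, 0.268]
ee_rot: [-3.126, 0.977, 3.126]
wrist_force: [-0.1, 0.0, -0.9]
grip_width: 0.597
grasp_force: 37.0
t: 11.45
ee_pos: [0.5299, -0.2275, 0.2566]
ee_rot: [-3.127, 0.981, 2.764]
wrist_force: [0.1, 0.4, -1.8]
grip_width: 0.598
grasp_force: 37.0
[-0.488 -0.67   2.239  0.137  0.598 -1.746] bz [-0.009  0.005  1.   ] base [ 0.5243 -0.2242  0.1877] az -0.39585726924756726
718 [286.  202.4] [2.1267913e-02 9.9977380e-01 2.8597354e+02 2.0243872e+02]
pred base, mid, 140: [289.  223.5] [287.9 200. ] [286.7 174.1]
```

View pics/s5.png

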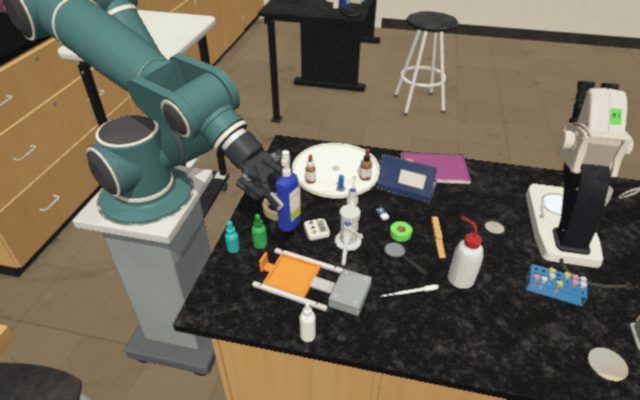

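The bottle hangs upright over the tray, body centre (286,202) and nozzle up at (286,153). The tray at (290,272) is empty and both brown bottles are standing.

```bash
python3 -m pendant '0.4 8 2 6 0 0 0;0.4 17 2 11 0 0 0;0.4 17 0 11 0 0 0;0.4 17 0 11 0 0 0;0.4 17 0 11 0 0 0;0.4 17 0 11 0 0 0;0.4 17 0 11 0 0 0;0.4 17 0 11 0 0 0;0.4 8 0 6 0 0 0;0.4 0 0 0 0 0 0'
python3 - <<'E'
from plan import *
s=get_state(); R0=Ro.from_euler('xyz',s['ee_rot']).as_matrix(); p=s['ee_pos']
print(s['qpos'].round(3),'bz',(R0@bz).round(3),'base',(p+R0@bt).round(4))
c=cam('scene'); cv2.imwrite('pics/s6.png',cv2.resize(c['img'][170:330,210:390],None,fx=3.7,fy=3.7,interpolation=cv2.INTER_CUBIC)[...,::-1])
E
```

```text
t: 12.5
ee_pos: [0.5302, -0.2226, 0.0928]
ee_rot: [-3.126, 0.979, 2.767]
wrist_force: [0.0, 0.3, 0.4]
grip_width: 0.598
grasp_force: 37.0
[-0.477 -0.507  2.421  0.277  0.26  -1.896] bz [-0.007  0.004  1.   ] base [ 0.5244 -0.2194  0.0239]
```

View pics/s6.png

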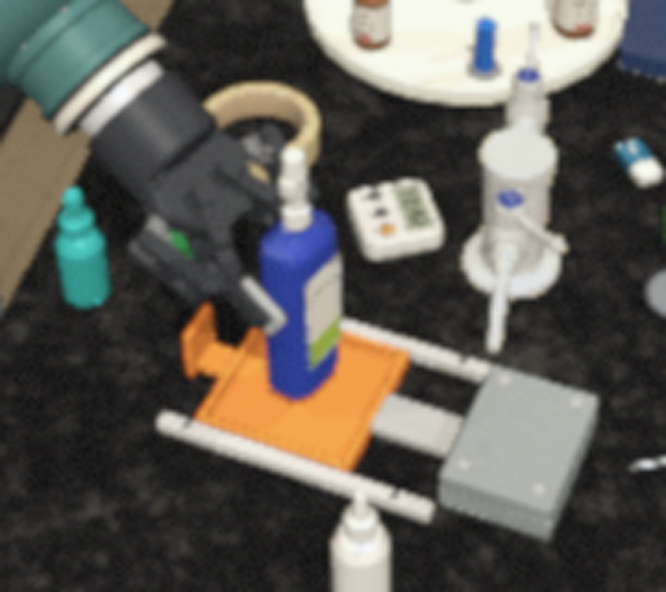

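The bottle is just over the middle of the tray and upright, its base at crop (300,385). The gripper is clear of everything.

```bash
python3 -m pendant '0.4 3 0 2 0 0 0;0.4 3 0 2 0 0 0;0.4 3 0 2 0 0 0;0.4 2 0 1 0 0 0;0.4 0 0 0 0 0 0';python3 -m pendant '0.4 1.6 0 1.1 0 0 0;0.4 0 0 0 0 0 0';python3 -m pendant '0.4 1.6 0 1.1 0 0 0;0.4 0 0 0 0 0 0'
```

```text
t: 13.05
ee_pos: [0.53, -0.2236, 0.0815]
ee_rot: [-3.126, 0.982, 2.767]
wrist_force: [-0.1, -0.1, -1.7]
grip_width: 0.598
grasp_force: 37.0
t: 13.25
ee_pos: [0.53, -0.2237, 0.0797]
ee_rot: [-3.126, 0.982, 2.767]
wrist_force: [0.1, 0.2, -0.6]
grip_width: 0.6
grasp_force: 37.0
t: 13.45
ee_pos: [0.5301, -0.2236, 0.0777]
ee_rot: [-3.126, 0.982, 2.767]
wrist_force: [0.1, 0.6, -1.7]
grip_width: 0.595
grasp_force: 37.0
```

Expected contact is at TCP z ≈ 0.074.

```bash
python3 -m pendant '0.4 1.2 0 0.8 0 0 0;0.4 0 0 0 0 0 0' | grep -E 'pos|force';python3 -m pendant '0.4 0.8 0 0.6 0 0 0;0.4 0 0 0 0 0 0'| grep -E 'pos|force';python3 -m pendant '0.4 0.8 0 0.6 0 0 0;0.4 0 0 0 0 0 0'| grep -E 'pos|force'; python3 -m pendant '0.4 0.8 0 0.6 0 0 0;0.4 0 0 0 0 0 0'| grep -E 'pos|force'
```

```text
ee_pos: [0.5301, -0.2237, 0.0764]
wrist_force: [-1.1, -0.3, -0.3]
grasp_force: 37.0
ee_pos: [0.5302, -0.2237, 0.0755]
wrist_force: [0.2, -0.5, -1.3]
grasp_force: 37.0
ee_pos: [0.5302, -0.2237, 0.0744]
wrist_force: [0.4, -0.3, -1.4]
grasp_force: 37.0
ee_pos: [0.5306, -0.2239, 0.0742]
wrist_force: [-2.0, 0.7, 3.2]
grasp_force: 37.5
```

```bash
python3 -m pendant '0.4 0.4 0 0.3 0 0 0;0.4 0 0 0 0 0 0'| grep -E 'pos|force';  python3 -m pendant '0.58 0 0 0 0 0 0;0.6 0 0 0 0 0 0;0.61 0 0 0 0 0 0;0.62 0 0 0 0 0 0;0.63 0 0 0 0 0 0;0.65 0 0 0 0 0 0;0.68 0 0 0 0 0 0;0.72 0 0 0 0 0 0;0.78 0 0 0 0 0 0;0.84 0 0 0 0 0 0' 20
python3 - <<'E'
from plan import *
print(get_state()['qpos'].round(3))
c=cam('scene'); cv2.imwrite('pics/s7.png',cv2.resize(c['img'][170:330,210:390],None,fx=3,fy=3,interpolation=cv2.INTER_CUBIC)[...,::-1])
for a,ce,mm in spray(c):
    if a>150: print(a,ce,cv2.fitLine(np.argwhere(mm)[:,::-1].astype(np.float32),cv2.DIST_L2,0,.01,.01).ravel())
E
```

```text
ee_pos: [0.5307, -0.2241, 0.0742]
wrist_force: [-1.9, 1.3, 6.9]
grasp_force: 37.8
t: 15.45
ee_pos: [0.5303, -0.2238, 0.0731]
ee_rot: [-3.126, 0.982, 2.767]
wrist_force: [-0.4, -0.8, 0.7]
grip_width: 0.841
grasp_force: 0.0
[-0.479 -0.468  2.434  0.351  0.208 -1.973]
470 [287.9 257.2] [ 4.5327549e-03 -9.9998975e-01  2.8791064e+02  2.5724255e+02]
```

View pics/s7.png

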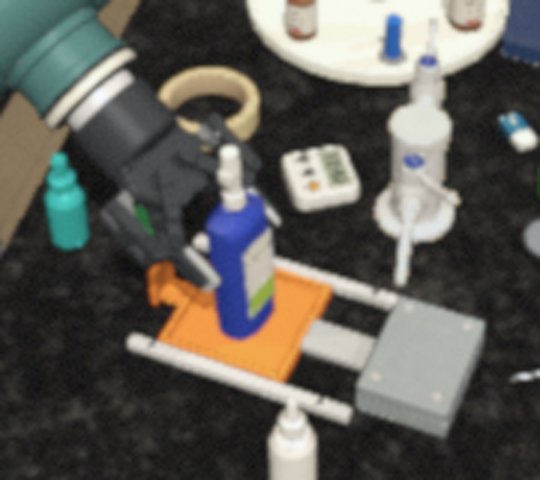

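The bottle stands free in the middle of the tray at crop (245,275), fingers open.

```bash
python3 - <<'E'
from plan import *
from scipy.optimize import least_squares
pp=[.004,.134,.458,.616,.077,.29]
def f(p,q):
    a,h,L1,L2,e,Lt=p; s=q[0]+q[1]; w=s+q[2]
    return np.array([a+L1*np.sin(q[0])+L2*np.sin(s)+e*np.cos(s)+Lt*np.sin(w), h+L1*np.cos(q[0])+L2*np.cos(s)-e*np.sin(s)+Lt*np.cos(w)])
for t,ws in [(( .5745,.075),2.16),((.54,.1),2.16),((.53,.075),2.16),((.5,.13),2.16),((.5,.13),2.4),((.52,.09),2.3),((.48,.15),2.3),((.40,.03),2.7),((.40,.03),2.9),((.45,.03),2.6)]:
    q=least_squares(lambda q:np.append(f(pp,q)-t,q.sum()-ws),[-.58,2.15,.6]); print(t,ws,q.x.round(3),q.cost<1e-9)
R0=Ro.from_euler('xyz',get_state()['ee_rot']).as_matrix(); print(R0.round(3))
E
```

```text
(0.5745, 0.075) 2.16 [-0.481  2.439  0.202] True
(0.54, 0.1) 2.16 [-0.656  2.492  0.324] True
(0.53, 0.075) 2.16 [-0.652  2.534  0.278] True
(0.5, 0.13) 2.16 [-0.871  2.541  0.49 ] True
(0.5, 0.13) 2.4 [-0.734  2.392  0.742] True
(0.52, 0.09) 2.3 [-0.67   2.461  0.509] True
(0.48, 0.15) 2.3 [-0.89   2.464  0.726] True
(0.4, 0.03) 2.7 [-0.796  2.507  0.989] True
(0.4, 0.03) 2.9 [-0.608  2.38   1.128] True
(0.45, 0.03) 2.6 [-0.676  2.473  0.804] True
[[-0.517  0.378  0.768]
 [ 0.203  0.926 -0.319]
 [-0.832 -0.009 -0.555]]
```

```bash
python3 -m pendant '0.84 0 0 -5 0 0 0;0.84 0 0 -8 0 0 0;0.84 0 0 -8 0 0 0;0.84 0 0 -8 0 0.03 0;0.84 0 0 -8 0 0.03 0;0.84 0 0 -8 0 0.03 0;0.84 0 0 -8 0 0.03 0;0.84 0 0 -8 0 0.03 0;0.84 0 0 -8 0 0.03 0;0.84 0 0 -10 0 0.03 0';python3 -m pendant '0.7 0 0 -20 0 0.03 0;0.5 0 0 -20 0 0 0;0.3 0 0 -20 0 0 0;0.1 0 0 -20 0 0 0;0 0 0 -20 0 0 0;0 0 0 0 0 0 0'
python3 - <<'E'
from plan import *
s=get_state();print(s['qpos'].round(3)); R=Ro.from_euler('xyz',s['ee_rot']).as_matrix(); print(R.round(3), np.arccos(R[2,2]))
c=cam('scene','s8'); t=cam('top','t8')
for a,ce,mm in spray(c):
    if a>150: print(a,ce,cv2.fitLine(np.argwhere(mm)[:,::-1].astype(np.float32),cv2.DIST_L2,0,.01,.01).ravel())
I=np.hstack([cv2.resize(c['img'][130:330,210:390],(396,440)),cv2.resize(t['img'][130:290,340:470],(358,440))]); cv2.imwrite('pics/c8.png',I[...,::-1])
E
```

```text
t: 16.5
ee_pos: [0.4721, -0.1997, 0.1215]
ee_rot: [-3.129, 0.771, 2.762]
wrist_force: [1.0, 0.4, 0.1]
grip_width: 0.839
grasp_force: 0.0
t: 17.1
ee_pos: [0.4409, -0.1868, 0.1937]
ee_rot: [-3.129, 0.727, 2.761]
wrist_force: [-0.4, 0.3, -1.4]
grip_width: -0.001
grasp_force: 0.0
[-0.491 -0.83   2.331  0.077  0.918 -1.701]
[[-0.694  0.379  0.612]
 [ 0.277  0.925 -0.258]
 [-0.665 -0.009 -0.747]] 2.4146766015211485
489 [288.1 257.1] [ 3.3583481e-02 -9.9943590e-01  2.8811862e+02  2.5709406e+02]
```

View pics/c8.png

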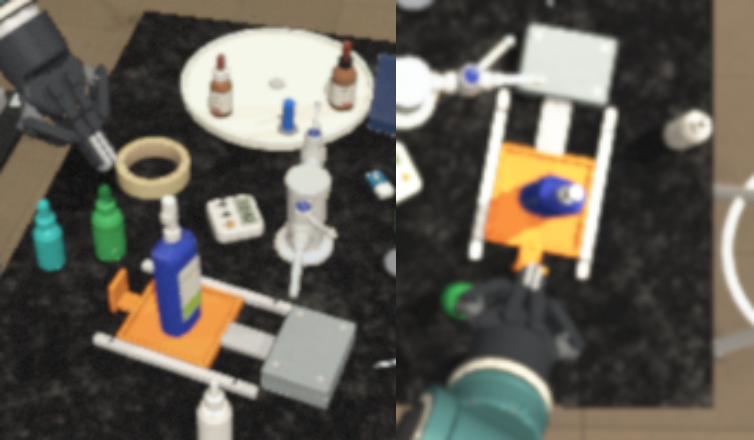

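The bottle stands alone in the tray. The gripper is shut above and behind the tab (top crop (530,265)), and the green look-alike sits close by at (457,300).

```bash
python3 - <<'E'
from plan import *
import cv2
c=cam('scene')
hsv=cv2.cvtColor(c['img'],cv2.COLOR_RGB2HSV); H,S,V=[hsv[...,i].astype(int) for i in range(3)]
P=cloud(c)
for n,lo,hi in (('green',50,78),('turq',80,98)):
    for a,ce,mm in comps(c,(H>lo)&(H<hi)&(S>120)&(V>60),40):
        if ce[0]<300 and ce[1]>190: q=P[mm]; q=q[q[:,2]>0.005]; print(n,a,ce,q.min(0).round(3),q.max(0).round(3),np.median(q,0).round(3))
o=(H>5)&(H<22)&(S>150)&(V>120); o[:, :255]=0;o[:,275:]=0;o[:245]=0;o[280:]=0
q=P[o]; q=q[(q[:,2]>.028)&(q[:,2]<.045)]; e=np.array([.985,-.172]);l=np.array([.172,.985])
print('tab pts',len(q),q.min(0).round(3),q.max(0).round(3),(q[:,:2]@e).min(),(q[:,:2]@e).max(),np.median(q[:,:2]@l))
E
```

```text
green 410 [258.7 232.9] [ 0.393 -0.953  0.005] [ 0.747 -0.119  0.903] [ 0.414 -0.138  0.054]
turq 360 [231.6 238.1] [ 0.33  -0.953  0.005] [ 0.747 -0.148  0.903] [ 0.35  -0.169  0.051]
tab pts 46 [ 0.443 -0.222  0.028] [ 0.451 -0.188  0.044] 0.47246729776339647 0.4789083661740062 -0.12814377986695907
```

```bash
cat > push.py <<'E'
from spray import *
e=np.array([.985,-.172,0]);l=np.array([.172,.985,0])
z=.2*e+.3*l-np.array([0,0,1]); z/=np.linalg.norm(z); y=l-(l@z)*z; y/=np.linalg.norm(y); Rt=np.c_[np.cross(y,z),y,z]
s=get_state(); R=Ro.from_euler('xyz',s['ee_rot']).as_matrix()
E
python3 - <<'E'
from push import *
print('rot in tool',Ro.from_matrix(R.T@Rt).as_rotvec().round(3))
for A,zz in((.440,.15),(.440,.02)): print((Rt.T@(A*e-.128*l+[0,0,zz]-s['ee_pos'])*1000).round(1))
print(Rt.T.round(3)@np.c_[e,l,[0,0,1]])
E
```

```text
rot in tool [-0.383  0.549 -0.115]
[ 33.5 -29.2  27.9]
[ 59.  -65.2 150.2]
[[-9.80578e-01  3.13000e-04 -1.96000e-01]
 [-5.49250e-02  9.59767e-01  2.77000e-01]
 [ 1.88178e-01  2.82558e-01 -9.41000e-01]]
```

```bash
python3 -m pendant '0 0 0 0 -0.077 0.11 -0.023;0 0 0 0 -0.077 0.11 -0.023;0 0 0 0 -0.077 0.11 -0.023;0 0 0 0 -0.077 0.11 -0.023;0 0 0 0 -0.077 0.11 -0.023;0 0 0 0 0 0 0;0 0 0 0 0 0 0'; python3 - <<'E'
from push import *
print(s['qpos'].round(3),'rot',Ro.from_matrix(R.T@Rt).as_rotvec().round(3))
for A,zz in((.440,.15),(.440,.02)): print((R.T@(A*e-.128*l+[0,0,zz]-s['ee_pos'])*1000).round(1))
E
```

```text
t: 17.95
ee_pos: [0.4406, -0.1866, 0.1903]
ee_rot: [2.854, 0.196, 2.968]
wrist_force: [-0.4, -0.2, -0.1]
grip_width: -0.001
grasp_force: 0.0
[-0.662 -0.365  1.972  0.346  1.504 -2.105] rot [ 0.001 -0.001 -0.001]
[ 33.5 -28.9  27.4]
[ 58.9 -65.1 149.7]
```

```bash
python3 -m pendant '0 17 -14 14 0 0 0;0 17 -15 14 0 0 0;0 5 -7 24 0 0 0;0 5 -7 24 0 0 0;0 5 -7 24 0 0 0;0 5 -7 24 0 0 0;0 5 -7 24 0 0 0;0 0 0 0 0 0 0'; python3 - <<'E'
from push import *
A=s['ee_pos']@e; print(s['qpos'].round(3),'A',A,'L',s['ee_pos']@l,s['ee_pos'][2],'per 10mm push',(R.T@e*10).round(2),'up10',(R.T@[0,0,10]).round(2))
c=cam('scene'); cv2.imwrite('pics/s9.png',cv2.resize(c['img'][170:330,210:390],None,fx=3.5,fy=3.5,interpolation=cv2.INTER_CUBIC)[...,::-1])
E
```

```text
t: 18.75
ee_pos: [0.4096, -0.1994, 0.0205]
ee_rot: [2.853, 0.195, 2.969]
wrist_force: [0.5, 0.3, 0.2]
grip_width: 0.0
grasp_force: 0.0
[-0.728 -0.262  2.182  0.368  1.235 -2.279] A 0.4377342993300663 L -0.12596562882648515 0.02054585054557143 per 10mm push [-9.81 -0.55  1.86] up10 [-1.94  2.79 -9.41]
```

View pics/s9.png

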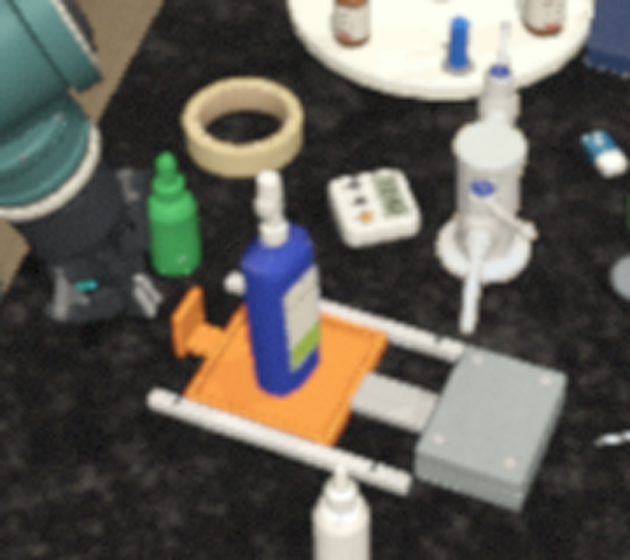

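The gripper is down behind the tab, fingertips at crop (148,295) and tab at (188,325). The bottle stands in the tray and the green bottle is clear.

```bash
python3 -m pendant '0 -5 0 1 0 0 0;0 -5 0 1 0 0 0;0 -3 0 0.6 0 0 0;0 -2 0 0.4 0 0 0;0 -1.5 0 0.3 0 0 0;0 -1 0 0.2 0 0 0;0 -1 0 0.2 0 0 0;0 -1 0 0.2 0 0 0;0 -1 0 0.2 0 0 0;0 -1 0 0.2 0 0 0' | grep -E 'pos|force'; python3 -m pendant '0 -1 0 0.2 0 0 0;0 -1 0 0.2 0 0 0;0 -1 0 0.2 0 0 0;0 -1 0 0.2 0 0 0;0 -1 0 0.2 0 0 0;0 -1 0 0.2 0 0 0;0 -1 0 0.2 0 0 0;0 -1 0 0.2 0 0 0;0 -1 0 0.2 0 0 0;0 -1 0 0.2 0 0 0' | grep -E 'pos|force'
```

```text
ee_pos: [0.4329, -0.2035, 0.0232]
wrist_force: [-3.7, 0.0, 1.0]
grasp_force: 1.6
ee_pos: [0.4432, -0.2048, 0.0234]
wrist_force: [-1.9, -0.3, -0.9]
grasp_force: 0.9
```

```bash
for i in 1 ; do python3 -m pendant '0 -1.5 0 0.3 0 0 0;0 -1.5 0 0.3 0 0 0;0 -1.5 0 0.3 0 0 0;0 -1.5 0 0.3 0 0 0;0 -1.5 0 0.3 0 0 0;0 -1.5 0 0.3 0 0 0;0 -1.5 0 0.3 0 0 0;0 -1.5 0 0.3 0 0 0' | grep -E 'pos|wrist';done;  python3 -m pendant '0 -1.2 0 0.25 0 0 0;0 -1.2 0 0.25 0 0 0;0 -1.2 0 0.25 0 0 0;0 -1.2 0 0.25 0 0 0;0 -1.2 0 0.25 0 0 0;0 -1.2 0 0.25 0 0 0' | grep -E 'pos|wrist'; python3 - <<'E'
from plan import *
c=cam('scene')
for a,ce,mm in spray(c):
    if a>150: print(a,ce,cv2.fitLine(np.argwhere(mm)[:,::-1].astype(np.float32),cv2.DIST_L2,0,.01,.01).ravel()[:2])
hsv=cv2.cvtColor(c['img'],cv2.COLOR_RGB2HSV);P=cloud(c);e=np.array([.985,-.172]);l=np.array([.172,.985])
A=P[...,:2]@e;L=P[...,:2]@l;Z=P[...,2]
m=(Z>.025)&(Z<.036)&(A>.6)&(A<.8)&(abs(L+.1265)<.035); print('hood A',np.percentile(A[m],[1,3,50,97,99]))
E
```

```text
ee_pos: [0.4554, -0.2062, 0.0235]
wrist_force: [-2.3, -0.3, -1.0]
ee_pos: [0.4627, -0.2071, 0.0235]
wrist_force: [-2.5, -0.9, -0.5]
484 [300.  260.9] [ 0.062146  -0.9980671]
hood A [0.60262018 0.67296882 0.70972227 0.74510473 0.74608768]
```

```bash
python3 -m pendant '0 -1 -0.2 0.2 0 0 0;0 -1 -0.2 0.2 0 0 0;0 -1 -0.2 0.2 0 0 0;0 -1 -0.2 0.2 0 0 0' | grep -E 'pos|wrist';python3 -m pendant '0 -1 -0.2 0.2 0 0 0;0 -1 -0.2 0.2 0 0 0;0 -1 -0.2 0.2 0 0 0' | grep -E 'pos|wrist';python3 -m pendant '0 -1 -0.2 0.2 0 0 0;0 -1 -0.2 0.2 0 0 0;0 -1 -0.2 0.2 0 0 0' | grep -E 'pos|wrist'
```

```text
ee_pos: [0.4667, -0.2083, 0.0233]
wrist_force: [-2.1, -0.6, -0.2]
ee_pos: [0.4696, -0.2092, 0.0232]
wrist_force: [-3.2, 0.6, 1.0]
ee_pos: [0.4726, -0.2101, 0.0231]
wrist_force: [-4.5, 0.8, 3.3]
```

```bash
python3 -m pendant '0 -1 0 0.2 0 0 0;0 -1 0 0.2 0 0 0' | grep -E 'pos|wrist';python3 -m pendant '0 -1 0 0.2 0 0 0;0 -1 0 0.2 0 0 0' | grep -E 'pos|wrist';python3 -m pendant '0 -1 0 0.2 0 0 0;0 -1 0 0.2 0 0 0' | grep -E 'pos|wrist'
```

```text
ee_pos: [0.4737, -0.2102, 0.023]
wrist_force: [-24.8, 0.8, 15.5]
ee_pos: [0.4742, -0.2102, 0.0229]
wrist_force: [-49.1, 2.4, 29.6]
ee_pos: [0.4746, -0.2102, 0.0228]
wrist_force: [-73.5, 3.3, 46.5]
```

The force rises sharply, so the tray is on the solid end. I'll back off straight away.

```bash
python3 -m pendant '0 2 0 -0.4 0 0 0;0 2 0 -0.4 0 0 0;0 2 0 -0.4 0 0 0;0 4 0 -0.8 0 0 0;0 8 0 -1.6 0 0 0;0 8 0 -1.6 0 0 0;0 8 0 -1.6 0 0 0;0 -4 6 -19 0 0 0;0 -6 8 -28 0 0 0;0 -6 8 -28 0 0 0'; python3 -m pendant '0 -8 11 -38 0 0 0;0 -4 6 -19 0 0 0;0 0 0 0 0 0 0'
python3 - <<'E'
from plan import *
c=cam('scene'); t=cam('top')
I=np.hstack([cv2.resize(c['img'][130:330,210:390],(396,440)),cv2.resize(t['img'][130:290,190:470],(400,229)).repeat(1,0) if 0 else np.vstack([cv2.resize(t['img'][130:260,190:470],(400,186)),np.zeros((254,400,3),np.uint8)])]); cv2.imwrite('pics/c9.png',I[...,::-1])
P=cloud(c);e=np.array([.985,-.172]); hsv=cv2.cvtColor(c['img'],cv2.COLOR_RGB2HSV);H,S,V=[hsv[...,i].astype(int) for i in range(3)]
o=(H>5)&(H<22)&(S>150)&(V>120)&(P[...,2]>.028)&(P[...,2]<.045); o[:240]=0;o[285:]=0;o[:,:255]=0;o[:,300:]=0
a=P[o][:,:2]@e; print('tab A',np.percentile(a,[2,50,98]))
for n in(1,2):
  for a,ce,mm in spray(cam('top')):
    if ce[0]<300 and a<60: print('knob',ce)
E
```

```text
t: 24.85
ee_pos: [0.4437, -0.2069, 0.1033]
ee_rot: [2.854, 0.196, 2.969]
wrist_force: [-0.7, -0.2, 0.2]
grip_width: -0.0
grasp_force: 0.0
t: 25.15
ee_pos: [0.4451, -0.2076, 0.1667]
ee_rot: [2.856, 0.202, 2.97]
wrist_force: [0.4, -0.4, -0.7]
grip_width: 0.0
grasp_force: 0.0
tab A [0.51388529 0.51744445 0.5195789 ]
knob [279.3 180.1]
knob [279.3 180.1]
```

View pics/c9.png

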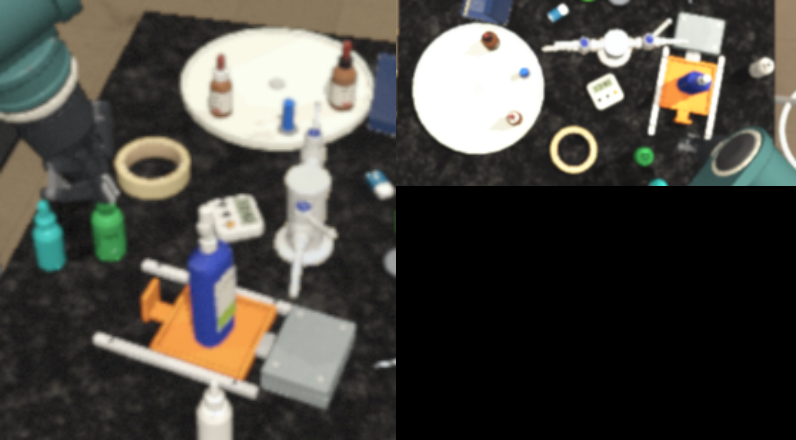

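The tray is home: its tab is at A = 0.514, about 40 mm past the dock origin and inside the expected range. The bottle stands in it at crop (212,290). Both brown bottles stand, the knob is still, and the robot is clear.

```bash
python3 -c "
from plant import ticket;print(ticket.sign_off())"
```

```text
the job is handed in; nothing more can be done
None
```

I stood the spray bottle in the drip tray and pushed the tray home against the stop (wrist force rose sharply, peaking near 90 N); at the last picture both brown bottles stood on the still turntable and the bystanders looked undisturbed; I handed in at about 25 s.

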